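# Jog the drying fan with its sprung key switch

### The arm

A 6-joint arm with a two-finger parallel gripper is mounted at the origin on the work surface. World frame = base frame: x ahead of the robot, y to its left, z up, the work surface at z = 0. Lengths are in m, angles in degrees, forces in N, time in s.
With the tool pointing down it reaches from about 0.375 to 0.9 m from the base axis. Payload 3.1 kg.
Tool frame: the origin (TCP) lies on the centre line of the jaws, within the pads' length; the fingertips stand 25 mm ahead of it and the grasp point (between the pads) lies 6 mm ahead of it; z points along the fingers, y is the line along which they close (so a half turn about z gives the same grasp; the last joint's range is limited). The gripper opens to 87 mm and grips with 3 to 60 N. Pads are 19 mm wide; open, the fingers measure 117 mm over their backs; the gripper's body (75 mm by 190 mm) begins 51 mm behind the grasp point.
Start: joints at [-73.883, 30.224, 82.088, -0, 67.689, -10.227], TCP at [0.277, -0.56, 0.248] pointing down, gripper open.
Joint ranges: [-176.69, 176.69], [-43.24, 126.21], [12.49, 139.97], [-82, 262], [0, 151.66], [-163.58, 163.58]. Speed limits (degrees/s): [159.86, 159.86, 180, 180, 180, 180].

### API

Orientations are given as a 3x3 rotation matrix whose columns are the frame's x, y, z axes.
In Python, from rig import * gives the robot as it stands.
- The arm moves only by the tool step_arm, never from a script. Its argument "steps" is a list of rows, each a list of 7 numbers: the shift along the tool's x, y, z normalised to -1 to 1, where 1 is 0.3 m, then the turn, a rotation vector about the tool's x, y, z normalised to -1 to 1, where 1 is 45 degrees, then the gripper's target within -1 to 1 (shut at 1, half-way at 0, fully open at -1). A call has 1 to 8 rows; each row is the pose to reach, as a shift and turn from the pose commanded when the call began, along the tool's axes at that moment; what a row does not reach only later rows make up. A row lasts 1/12 s, in which the tool goes at most 41.7 mm and 7.16 degrees, less where a joint would pass 70% of its speed; a pose out of reach is approached as far as the arm can. A call with a number of a shift or a turn outside -1 to 1 is refused whole. A call with a gripper value outside its range is refused whole. The fingers move at their own pace and stop on an object; the grip force is fixed at half the most. Time passes only in rows, so rows that repeat a pose let the fingers close. It gives the time, the measured TCP pose, the force, the opening and the grip force at its end, in the units of the state.
- read_state(): the state, without advancing time (a new reading comes with each control period).
- capture(name): name is "side" or "top"; returns a dict with "image" (384x512x3 uint8, red, green, blue), "vertical_fov" (degrees; the focal length in pixels is half the picture's height over the tangent of half this angle, whatever the lens; pixels are square), "cx", "cy" (the principal point, pixels), "k1" (the pictures are not rectified: a ray, as slopes to the right and down, at radius r is drawn at 1 + k1 r^2 times it, then the intrinsics apply), "world_from_camera" (4x4, takes a point from camera to world coordinates). Camera axes: x right, y down, z forward; pixel columns grow to the right and rows downward; lengths in m; the calibration is good to about 2 mm. A picture is of the moment at which its call begins. There is no depth.
- hand_in(): hands the job in; it is judged then, once.
The state is a dict: "time_s": time; "joint_positions": joint angles; "qvel": joint speeds; "tau": joint torques, N m; "position": TCP position; "tcp_rot": TCP orientation; "force": force on the tool from outside, world axes, zero at the start; "moment": the same for the moment, N m; "opening": opening from 0.0 (shut) to 1.0 (fully open); "grasp_force": force on a finger pad.
Only numpy, scipy, OpenCV 4.12 (cv2) and the standard library are available. Lean on these libraries where they do the work, as an engineer would, in place of code of your own. Each camera call takes 0.05 s, during which the arm holds its last target. There are 200 camera calls.

### The job

Take the yellow-headed key out of the wooden key block and push it straight down into the slot of the fan's key switch; part way in it catches on sticky pins, so rock it a little to one side and the other while pressing lightly, without forcing it, until its collar sits on the lock face. Then turn it a quarter clockwise to its stop and finish while still gripping the key and holding it turned there against the spring. Leave the red key, the mug, the screwdriver and the hygrometer where they are.

Things in the scene. Friction and masses are not known exactly. Their poses are not given: they have to be found in the camera images.
- yellow_key: Upright key to grip from above. Origin: centre of its collar's underside, z up. Above it a steel collar 32 x 12 mm, 8 mm high, then a yellow head 36 mm wide (own x), 10 mm thick (own y; grip across it), from 8 to 50 mm up. Below it a steel blade 22 mm wide (x), 4 mm thick, fits either way round. About 60 g. Stands in either place of the key block.
- key_tip (a point): Lower end of the yellow key's blade, on its centre line, 27 mm below the key's origin. Between 14 and 21 mm below the collar the blade is notched from both edges to a waist 11 mm wide; above and below it is 22 mm wide. Pressed down with more than about 25 N the key counts as forced.
- red_key: A second key with a red head, same size but with a plain blade, for another machine; it stands in the other place of the key block. Leave it alone. Origin as for the yellow key.
- key_block: Fixed wooden block 190 (own x) x 56 x 36 mm high, origin at the centre of its underside. Two slots 24.5 mm (own x) x 6.5 mm in its top, 50 mm to either side of the centre along own x; the keys' blades stand in them, blade width along own x, collars resting on the block's top. A key lifts straight out freely.
- switch_box: Fixed grey fan switch station 164 x 134 mm, 60 mm high, origin at the centre of its underside. Round brass key cylinder 39 mm across, flush in the middle of its flat top. A white mark on the top at its +x side shows where the slot's white-dotted end points at rest, a green mark at its -y side where it points after the quarter turn.
- keyway (a point): Centre of the key slot's mouth on the lock face, 60 mm above the bench, z up; the yellow key's origin comes here when it is fully in. Turns with the cylinder, x along the slot. The slot takes the 22 x 4 mm blade with 1.4 mm of play in all in each direction; its mouth is a funnel 4 mm deep, 3 mm wider on each side. The cylinder may lag the key by 0.1 rad.
- pin_level (a point): Point on the cylinder's axis 16 mm below the lock face, level with the tops of two sticky pins (unseen) at both ends of the slot, within 0.14 rad of the slot's rest line at first. The blade lands on them with the collar still 11 mm up. With the key turned 0.4 to 0.48 rad aside (one way or the other, at least one works) it slips by with under 10 N; the pins shove aside stiffly, 0.05 N m.
- plug (a joint): Angle of the key cylinder, rad: 0 at rest, growing clockwise seen from above, stops at -0.5 and 1.6; a quarter turn is 1.57. A spring brings it back to 0 (0.08 N m per rad, 0.13 N m at the quarter turn), so it must be held. With the key fully in the sticky pins lie at the blade's waist and the cylinder turns freely.
- mug: Blue mug 76 mm across, 85 mm high, origin at the centre of its underside. Bystander.
- screwdriver: Screwdriver lying on the bench. Bystander.
- hygrometer: White round hygrometer 72 mm across, 24 mm high, lying on the bench, origin at the centre of its underside. Bystander.
There are look-alikes about, which are no part of the job. Several things look just like the switch_box: the one meant starts nearest to the robot's base.

How it is judged (in metres and radians):
On the way, in this order (a step that is already met when the one before it is completed fails the run):
1. the yellow key is lifted clear of the block: its blade tip at least 55 mm above the bench (height (world z) of key_tip above 0.055 m), for 0.1 s.
2. the yellow key is fully in, its collar on the lock face within 3 mm, before the quarter turn (cylinder below 0.7 rad) (z of yellow_key in the frame of keyway between -0.003 and 0.003 m and horizontal distance between yellow_key and keyway below 0.004 m and angle between yellow_key's own z axis and vertical below 0.12 rad and angle between the x axis of yellow_key and the x axis of keyway, either way round below 0.3 rad and value of joint plug below 0.7 rad), for 0.1 s.
At the end, for the whole second after the job is handed in: The yellow key is fully in (collar within 3 mm of the lock face, centred within 4 mm, upright within 0.12 rad), the cylinder is held at more than 1.35 rad clockwise, and the fingers still grip the key with more than 2 N (z of yellow_key in the frame of keyway between -0.003 and 0.003 m and horizontal distance between yellow_key and keyway below 0.004 m and angle between yellow_key's own z axis and vertical below 0.12 rad and angle between the x axis of yellow_key and the x axis of keyway, either way round below 0.3 rad and value of joint plug above 1.35 rad and contact force between the fingers and yellow_key above 2 N); the arm keeps its last pose, push and grip.
It fails at once if the red key is moved by more than 30 mm (distance of red_key from where it was at the start of the episode above 0.03 m).
It fails at once if the mug is moved by more than 30 mm (distance of mug from where it was at the start of the episode above 0.03 m).
It fails at once if the screwdriver is moved by more than 30 mm (distance of screwdriver from where it was at the start of the episode above 0.03 m).
It fails at once if the hygrometer is moved by more than 30 mm (distance of hygrometer from where it was at the start of the episode above 0.03 m).
It fails at once if the key is forced: more than 60 N between key and lock (contact force between yellow_key and switch_box above 60 N).
It also fails if it takes over 48 s, if anything falls off the work surface, if the arm or the gripper's body presses on something with over 40 N, if the wrist force passes 120 N, or if a joint passes its speed limit or range.

## Working session

There is one attempt and no reset: what is moved stays moved. The work goes in short steps, Python scripts to look and compute and a tool call to move; the robot and the scene stay as the last step left them, time stands still between calls to the robot, and variables do not carry over. Pictures are saved under pics/ and viewed, at most 10 in all, crops included, and the job is handed in when it is done.

Besides the shell and the picture viewer there is one more tool, called after "Emit:" as name([rows], argument=value, ...), one row to a line, values as JSON. step_arm: Moves the arm, as the interface text tells. Scaled input: -1 to 1 covers 0.3 m each way for a shift and 45 degrees each way for a turn. Its arguments: {"type":"object","properties":{"steps":{"type":"array"}},"required":["steps"]}

```bash
mkdir -p pics; cat > h.py <<'E'
from rig import *
import numpy as np, cv2
def ray(c,u,v):
    f=c["image"].shape[0]/2/np.tan(np.radians(c["vertical_fov"])/2)
    d=np.array([(u-c["cx"])/f,(v-c["cy"])/f]); x=d.copy()
    for _ in range(30): x=d/(1+c["k1"]*(x@x))
    T=np.array(c["world_from_camera"]); return T[:3,3],T[:3,:3]@np.array([x[0],x[1],1])
def at(c,u,v,z):
    o,d=ray(c,u,v); return (o+d*(z-o[2])/d[2]).round(4)
def proj(c,p):
    f=c["image"].shape[0]/2/np.tan(np.radians(c["vertical_fov"])/2)
    T=np.array(c["world_from_camera"]); q=T[:3,:3].T@(np.array(p)-T[:3,3]); x=q[:2]/q[2]
    return x*(1+c["k1"]*(x@x))*f+[c["cx"],c["cy"]]
E
python3 - <<'E'
from h import *
for n in("top","side"):
    c=capture(n); cv2.imwrite(f"pics/{n}0.png",c["image"][:,:,::-1]); print(c["vertical_fov"],c["k1"],np.array(c["world_from_camera"]).round(3).tolist())
s=read_state();print(s["position"],s["tcp_rot"],s["time_s"])
E
```

```text
48.127347996855285 -0.14859051349002336 [[0.005, -0.995, 0.101, 0.448], [-1.0, -0.004, 0.005, 0.04], [-0.005, -0.101, -0.995, 1.521], [0.0, 0.0, 0.0, 1.0]]
45.04932570088448 0.032438434937364626 [[0.923, -0.265, 0.278, 0.207], [-0.384, -0.618, 0.686, -0.871], [-0.011, -0.74, -0.672, 0.96], [0.0, 0.0, 0.0, 1.0]]
[ 0.27719947 -0.55947203  0.24667162] [[ 8.96136599e-01  4.43777944e-01 -5.77026734e-04]
 [ 4.43778204e-01 -8.96134672e-01  1.88553264e-03]
 [ 3.19664134e-04 -1.94576669e-03 -9.99998056e-01]] 0.1
```

View pics/top0.png

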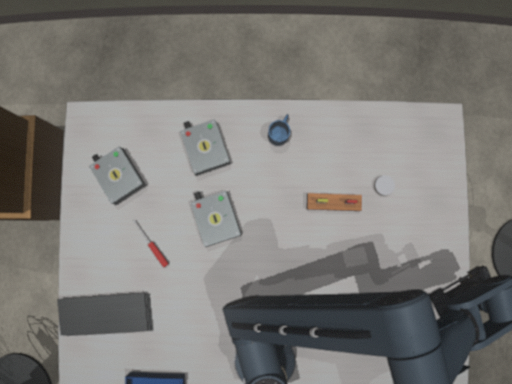

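View pics/side0.png

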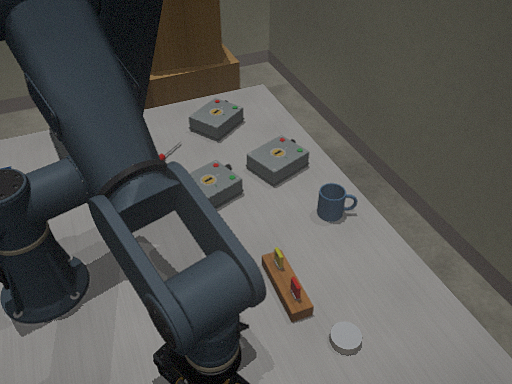

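The top picture shows the nearest switch box at about (215,218), the yellow key at (322,201), and the red key at (349,202). The mug is at (279,131), the hygrometer at (384,185) and the screwdriver at (152,245). Next I'll zoom in on these.

```bash
python3 - <<'E'
from h import *
a=[capture("top")for _ in range(6)]; c=a[0]; im=np.mean([x["image"] for x in a],0).astype(np.uint8)
A=cv2.resize(im[180:255,180:255],(600,600),interpolation=cv2.INTER_CUBIC)
B=cv2.resize(im[185:220,300:370],(800,400),interpolation=cv2.INTER_CUBIC)
cv2.imwrite("pics/box.png",A[:,:,::-1]);cv2.imwrite("pics/block.png",B[:,:,::-1])
s=cv2.resize(capture("side")["image"][235:325,235:325],(600,600),interpolation=cv2.INTER_CUBIC);cv2.imwrite("pics/sk.png",s[:,:,::-1])
np.save("top.npy",im)
E
```

```text
(no output)
```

View pics/box.png

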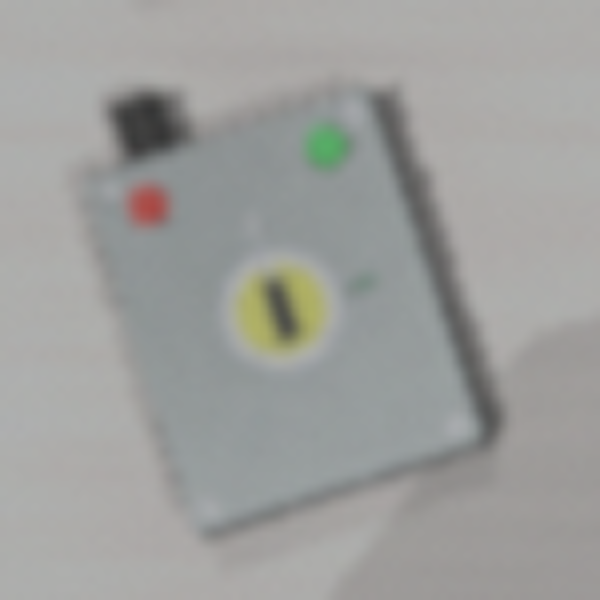

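View pics/block.png

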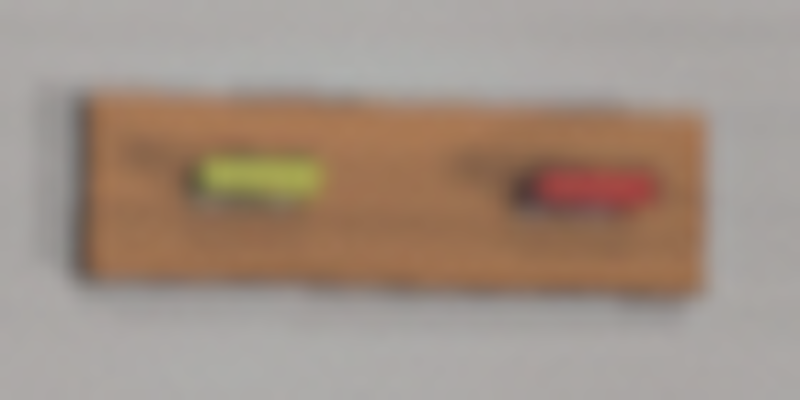

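View pics/sk.png

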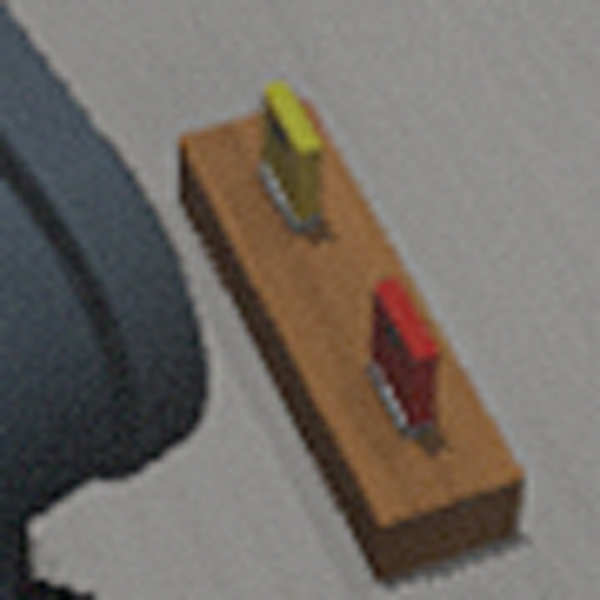

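The lock cylinder is at about crop pixel (283,308). The white mark is at (252,222), up and to the left, and the green mark is at (362,285). The yellow head's top is at crop (262,178) and the red's is at (597,188). I'll compute poses from these.

```bash
cat >> h.py <<'E'
def yellow(im,roi,s=8):
    u0,u1,v0,v1=roi; a=cv2.resize(im[v0:v1,u0:u1],None,fx=s,fy=s,interpolation=cv2.INTER_CUBIC)
    h=cv2.cvtColor(a,cv2.COLOR_RGB2HSV); return a,h
def pts(m,roi,s=8):
    n,l,st,ce=cv2.connectedComponentsWithStats(m.astype(np.uint8)); k=1+np.argmax(st[1:,4])
    y,x=np.nonzero(l==k); return np.c_[(x+.5)/s-.5+roi[0],(y+.5)/s-.5+roi[2]].astype(np.float32)
def rect(c,P,z):
    Q=np.array([at(c,u,v,z)[:2]*1000 for u,v in P[::3]],np.float32); (x,y),(w,h),a=cv2.minAreaRect(Q)
    if w<h: a+=90; w,h=h,w
    return Q.mean(0).round(1),(round(x,1),round(y,1)),(round(w,1),round(h,1)),round((a+90)%180-90,1)
E
python3 - <<'E'
from h import *
c=capture("top"); im=np.load("top.npy")
r=(300,370,185,220); a,h=yellow(im,r)
H,S,V=[h[...,i].astype(int) for i in range(3)]
print("yel",rect(c,pts((H>22)&(H<40)&(S>110)&(V>120),r),.086))
print("red",rect(c,pts(((H<5)|(H>172))&(S>110)&(V>100),r),.086))
print("block",rect(c,pts((S>70)&(V>80),r),.036))
r=(180,255,180,255); a,h=yellow(im,r); H,S,V=[h[...,i].astype(int) for i in range(3)]
P=pts((H>18)&(H<40)&(S>70)&(V>110),r); hull=cv2.convexHull(P)[:,0]
(u,v),R=cv2.minEnclosingCircle(P); print("brass",rect(c,hull.repeat(3,0),.06), at(c,u,v,.06))
px=lambda x,y:at(c,(x+.5)/8-.5+180,(y+.5)/8-.5+180,.06)
K=np.array([px(*p)[:2] for p in[(80,172),(372,88),(485,440),(205,532)]]);print(K,K.mean(0))
for i in range(4): d=K[(i+1)%4]-K[i];print(np.hypot(*d),np.degrees(np.arctan2(d[1],d[0])))
ce=at(c,u,v,.06)
for n,p in(("white",(252,222)),("green",(362,285))):
    d=px(*p)-ce;print(n,d,np.degrees(np.arctan2(d[1],d[0])))
D=pts((V<95)&(np.hypot(*(np.indices(V.shape)-np.array([308,283])[:,None,None]))<50),r);print("slot",rect(c,D,.06))
# side view check
s=capture("side"); 
for p in [(.3,0,0)]: pass
im=s["image"]; r=(235,325,235,325); a,h=yellow(im,r); H,S,V=[h[...,i].astype(int) for i in range(3)]
P=pts((H>22)&(H<35)&(S>130)&(V>150),r); print("side yel top",rect(s,P,.086))
r=(190,235,165,195);a,h=yellow(im,r); H,S,V=[h[...,i].astype(int) for i in range(3)]
P=pts((H>15)&(H<40)&(S>80)&(V>110),r);hull=cv2.convexHull(P)[:,0];print("side brass",rect(s,hull.repeat(3,0),.06))
E
```

```text
yel (array([ 560.6, -190.6], dtype=float32), (560.8, -189.7), (35.2, 11.6), 84.0)
red (array([ 556.5, -288.5], dtype=float32), (556.1, -288.4), (35.3, 10.6), 85.0)
block (array([ 558.4, -238.8], dtype=float32), (558.4, -239.4), (190.6, 56.0), 88.3)
brass (array([496.5, 174. ], dtype=float32), (497.9, 172.7), (34.6, 30.8), -72.5) [0.4982 0.1727 0.06  ]
[[0.5564 0.2598]
 [0.593  0.1351]
 [0.4435 0.0857]
 [0.4038 0.2041]] [0.499175 0.171175]
0.12996018621100847 -73.64280345225865
0.1574503413778452 -161.7146481726805
0.12487854099083638 108.53651125303668
0.16244768388622843 20.05241346867906
white [0.0372 0.013  0.    ] 19.262599141282006
green [ 0.0106 -0.0342  0.    ] -72.77962072502162
slot (array([497.8, 172.7], dtype=float32), (498.0, 172.7), (18.8, 4.5), 18.9)
side yel top (array([ 557.3, -192.3], dtype=float32), (557.2, -191.5), (32.3, 7.1), -90.0)
side brass (array([495.5, 174.5], dtype=float32), (495.8, 174.3), (38.8, 38.1), -57.5)
```

```bash
cat >> h.py <<'E'
def yaw(s): return np.degrees(np.arctan2(s["tcp_rot"][1][0],s["tcp_rot"][0][0]))
def goto(p,y):
    s=read_state(); R=np.array(s["tcp_rot"]); d=R.T@(np.array(p)-s["position"])/.3
    t=(yaw(s)-y+180)%360-180
    print("t",round(s["time_s"],2),"pos",np.round(s["position"],4),"yaw",round(yaw(s),2),"q6",round(s["joint_positions"][5],1),"F",np.round(s["force"],1),"Mz",np.round(s["moment"][2],3),"op",round(s["opening"],3),"gf",s["grasp_force"])
    print("shift",d.round(3),"turn",round(t/45,3))
E
python3 -c "
from h import *
goto((.42,-.375,.2),57)"
```

```text
t 0.55 pos [ 0.2774 -0.56    0.2476] yaw 26.34 q6 -10.2 F [ 0.7 -0.2  0.4] Mz -0.017 op 0.998 gf 0.0
shift [ 0.7   -0.342  0.158] turn -0.681
```

Emit:
step_arm([
  [0.69,-0.34,0.15,0,0,-0.685,-1],
  [0.69,-0.34,0.15,0,0,-0.685,-1],
  [0.69,-0.34,0.15,0,0,-0.685,-1],
  [0.69,-0.34,0.15,0,0,-0.685,-1],
  [0.69,-0.34,0.15,0,0,-0.685,-1],
  [0.69,-0.34,0.15,0,0,-0.685,-1],
  [0.69,-0.34,0.15,0,0,-0.685,-1],
  [0.69,-0.34,0.15,0,0,-0.685,-1],
])

```text
time_s: 1.22
position: [0.4184, -0.3755, 0.2024]
tcp_rot: [[0.539, 0.842, -0.001], [0.842, -0.539, 0.0], [-0.0, -0.0, -1.0]]
force: [0.4, -0.9, -0.1]
opening: 1.004
grasp_force: 0.0
```

```bash
python3 -c "
from h import *
goto((.5595,-.1905,.13),88)"
```

```text
t 1.22 pos [ 0.4184 -0.3755  0.2024] yaw 57.36 q6 -20.6 F [ 0.4 -0.9 -0.1] Mz -0.002 op 1.004 gf 0.0
shift [0.773 0.064 0.241] turn -0.681
```

Emit:
step_arm([
  [0.773,0.064,0.24,0,0,-0.681,-1],
  [0.773,0.064,0.24,0,0,-0.681,-1],
  [0.773,0.064,0.24,0,0,-0.681,-1],
  [0.773,0.064,0.24,0,0,-0.681,-1],
  [0.773,0.064,0.24,0,0,-0.681,-1],
  [0.773,0.064,0.24,0,0,-0.681,-1],
  [0.773,0.064,0.24,0,0,-0.681,-1],
  [0.773,0.064,0.24,0,0,-0.681,-1],
])

```text
time_s: 1.88
position: [0.5602, -0.1924, 0.1301]
tcp_rot: [[0.036, 0.999, -0.0], [0.999, -0.036, -0.001], [-0.001, -0.0, -1.0]]
force: [-0.3, -0.1, -0.3]
opening: 0.998
grasp_force: 0.0
```

```bash
python3 -c "
from h import *
goto((.5595,-.1905,.072),88)
c=capture('side'); a=c['image'][190:325,200:350]; cv2.imwrite('pics/g1.png',cv2.resize(a,None,fx=4,fy=4,interpolation=2)[:,:,::-1])"
```

```text
t 1.88 pos [ 0.5602 -0.1924  0.1301] yaw 87.94 q6 -27.6 F [-0.3 -0.1 -0.3] Mz -0.014 op 0.998 gf 0.0
shift [ 0.007 -0.002  0.194] turn -0.001
```

View pics/g1.png

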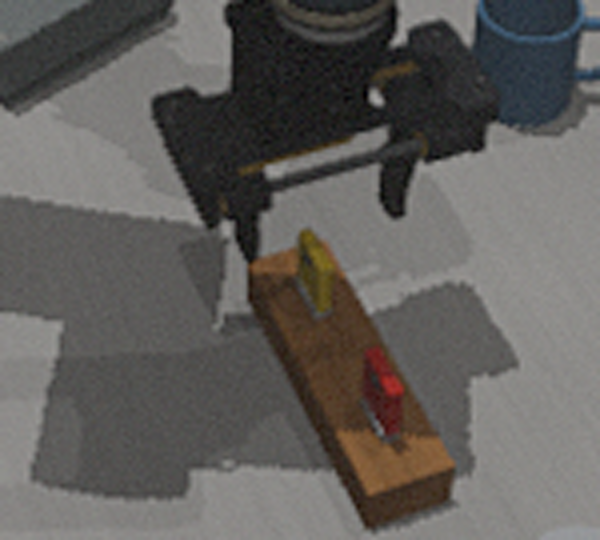

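The open jaws straddle the yellow key's head (crop pixel (315,270)) and are clear of the red key at (382,390). Next I'll descend and close.

Emit:
step_arm([
  [0.005,-0.002,0.1,0,0,0,-1],
  [0.005,-0.002,0.19,0,0,0,-1],
  [0.005,-0.002,0.192,0,0,0,0],
  [0.005,-0.002,0.192,0,0,0,0.4],
  [0.005,-0.002,0.192,0,0,0,1],
  [0.005,-0.002,0.192,0,0,0,1],
  [0.005,-0.002,0.192,0,0,0,1],
  [0.005,-0.002,0.192,0,0,0,1],
])

```text
time_s: 2.6
position: [0.5596, -0.1915, 0.0744]
tcp_rot: [[0.038, 0.999, 0.002], [0.999, -0.038, -0.001], [-0.001, 0.002, -1.0]]
force: [-1.2, -0.1, 0.4]
opening: 0.633
grasp_force: 0.0
```

Emit:
step_arm([
  [0,0,0,0,0,0,1],
  [0,0,0,0,0,0,1],
  [0,0,0,0,0,0,1],
  [0,0,0,0,0,0,1],
])

```text
time_s: 2.93
position: [0.559, -0.1907, 0.0731]
tcp_rot: [[0.038, 0.999, 0.0], [0.999, -0.038, -0.0], [-0.0, 0.0, -1.0]]
force: [0.1, -0.7, -0.1]
opening: 0.325
grasp_force: 0.0
```

Emit:
step_arm([
  [0,0,0,0,0,0,1],
  [0,0,0,0,0,0,1],
  [0,0,0,0,0,0,1],
  [0,0,0,0,0,0,1],
  [0,0,0,0,0,0,1],
  [0,0,0,0,0,0,1],
])

```text
time_s: 3.43
position: [0.5589, -0.1907, 0.0728]
tcp_rot: [[0.038, 0.999, -0.0], [0.999, -0.038, 0.0], [0.0, -0.0, -1.0]]
force: [-0.3, -0.6, 0.4]
opening: 0.114
grasp_force: 30.0
```

```bash
python3 -c "
from h import *
goto((.5595,-.1905,.16),88)"
```

```text
t 3.43 pos [ 0.5589 -0.1907  0.0728] yaw 87.82 q6 -27.5 F [-0.3 -0.6  0.4] Mz 0.026 op 0.114 gf 29.99985298141837
shift [ 0.001  0.002 -0.291] turn -0.004
```

Emit:
step_arm([
  [0,0,-0.08,0,0,0,1],
  [0,0,-0.2,0,0,0,1],
  [0,0,-0.32,0,0,0,1],
  [0,0,-0.32,0,0,-0.16,1],
  [0,0,-0.32,0,0,-0.32,1],
  [0,0,-0.32,0,0,-0.48,1],
  [0,0,-0.32,0,0,-0.64,1],
  [0,0,-0.32,0,0,-0.8,1],
])

```text
time_s: 4.1
position: [0.5587, -0.1907, 0.169]
tcp_rot: [[-0.559, 0.829, -0.0], [0.829, 0.559, 0.0], [0.0, -0.0, -1.0]]
force: [-0.1, -0.2, -0.5]
opening: 0.108
grasp_force: 30.0
```

```bash
python3 -c "
from h import *
goto((.53,-.01,.17),161)"
```

```text
t 4.1 pos [ 0.5587 -0.1907  0.169 ] yaw 123.97 q6 -63.7 F [-0.1 -0.2 -0.5] Mz -0.035 op 0.108 gf 30.00039042904973
shift [ 0.553  0.257 -0.003] turn -0.823
```

Emit:
step_arm([
  [0.12,0.06,0,0,0,-0.15,1],
  [0.24,0.12,0,0,0,-0.3,1],
  [0.35,0.17,0,0,0,-0.45,1],
  [0.46,0.22,0,0,0,-0.6,1],
  [0.55,0.26,0,0,0,-0.75,1],
  [0.55,0.26,0,0,0,-0.82,1],
  [0.55,0.26,0,0,0,-0.82,1],
])

```text
time_s: 4.68
position: [0.5317, -0.0083, 0.1689]
tcp_rot: [[-0.944, 0.329, -0.001], [0.329, 0.944, 0.0], [0.001, -0.0, -1.0]]
force: [0.6, 0.2, -0.6]
opening: 0.111
grasp_force: 30.0
```

```bash
python3 -c "
from h import *
goto((.497,.173,.16),199)"
```

```text
t 4.68 pos [ 0.5317 -0.0083  0.1689] yaw 160.77 q6 -83.7 F [ 0.6  0.2 -0.6] Mz 0.044 op 0.111 gf 29.998779790475965
shift [0.308 0.532 0.03 ] turn -0.85
```

Emit:
step_arm([
  [0.07,0.12,0.0,0,0,-0.15,1],
  [0.14,0.24,0,0,0,-0.3,1],
  [0.2,0.35,0,0,0,-0.45,1],
  [0.26,0.45,0.03,0,0,-0.6,1],
  [0.308,0.532,0.05,0,0,-0.75,1],
  [0.308,0.532,0.09,0,0,-0.85,1],
  [0.308,0.532,0.09,0,0,-0.85,1],
  [0.308,0.532,0.09,0,0,-0.85,1],
])

```text
time_s: 5.35
position: [0.4988, 0.1705, 0.1415]
tcp_rot: [[-0.948, -0.319, -0.001], [-0.319, 0.948, -0.0], [0.001, -0.0, -1.0]]
force: [-0.1, 0.6, -0.3]
opening: 0.114
grasp_force: 30.0
```

```bash
python3 -c "
from h import *
goto((.497,.173,.14),199)
for n in('side','top'):
  c=capture(n); s=read_state(); x,y,z=s['position']; u,v=map(int,proj(c,(x,y,.06))); a=c['image'][v-45:v+30,u-40:u+40]; print(n,u-40,v-45); cv2.imwrite(f'pics/l_{n}.png',cv2.resize(a,None,fx=7,fy=7,interpolation=2)[:,:,::-1])"
```

```text
t 5.35 pos [0.4988 0.1705 0.1415] yaw -161.42 q6 -101.8 F [-0.1  0.6 -0.3] Mz 0.044 op 0.114 gf 29.99954734928906
shift [0.003 0.01  0.005] turn -0.009
side 169 134
top 175 172
```

View pics/l_side.png

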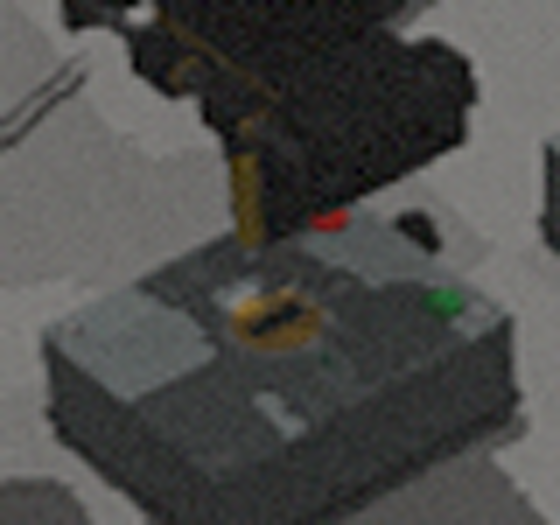

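The slot is in the cylinder at crop (275,318), directly below the held key at (248,230). That is within about 2 mm of the tool's projected axis at (280,315). I'll move to the averaged lock position and settle just above the mouth.

Emit:
step_arm([
  [0.003,0.012,0.0,0,0,0,1],
  [0.003,0.012,0.04,0,0,0,1],
  [0.003,0.012,0.04,0,0,0,1],
  [0.003,0.012,0.04,0,0,0,1],
  [0.003,0.012,0.04,0,0,0,1],
])

```text
time_s: 5.87
position: [0.4969, 0.1738, 0.1304]
tcp_rot: [[-0.947, -0.321, 0.001], [-0.321, 0.947, 0.0], [-0.001, -0.0, -1.0]]
force: [0.2, 1.5, -1.3]
opening: 0.114
grasp_force: 30.0
```

```bash
python3 -c "
from h import *
goto((.4967,.1735,.117),198.7)"
```

```text
t 5.87 pos [0.4969 0.1738 0.1304] yaw -161.3 q6 -101.6 F [ 0.2  1.5 -1.3] Mz -0.034 op 0.114 gf 29.999952600337565
shift [ 0.001 -0.001  0.045] turn 0.0
```

Emit:
step_arm([
  [0,0,0.01,0,0,0,1],
  [0,0,0.02,0,0,0,1],
  [0,0,0.025,0,0,0,1],
  [0,0,0.03,0,0,0,1],
  [0,0,0.03,0,0,0,1],
])

```text
time_s: 6.28
position: [0.4963, 0.1742, 0.1206]
tcp_rot: [[-0.947, -0.322, -0.001], [-0.322, 0.947, -0.0], [0.001, 0.0, -1.0]]
force: [-0.0, -0.8, -0.0]
opening: 0.113
grasp_force: 30.0
```

Emit:
step_arm([
  [0,0,0.005,0,0,0,1],
  [0,0,0.01,0,0,0,1],
  [0,0,0.015,0,0,0,1],
  [0,0,0.015,0,0,0,1],
])

```text
time_s: 6.62
position: [0.4967, 0.1734, 0.1166]
tcp_rot: [[-0.946, -0.323, 0.0], [-0.323, 0.946, -0.002], [0.0, -0.002, -1.0]]
force: [-0.2, -4.8, 1.4]
opening: 0.115
grasp_force: 30.0
```

Emit:
step_arm([
  [0.001,-0.003,0.005,0,0,0,1],
  [0.001,-0.003,0.01,0,0,0,1],
  [0.001,-0.003,0.015,0,0,0,1],
  [0.001,-0.003,0.02,0,0,0,1],
  [0.001,-0.003,0.02,0,0,0,1],
])

```text
time_s: 7.03
position: [0.4965, 0.1731, 0.11]
tcp_rot: [[-0.947, -0.322, -0.001], [-0.322, 0.947, -0.0], [0.001, -0.0, -1.0]]
force: [1.0, -2.9, -1.3]
opening: 0.112
grasp_force: 30.0
```

```bash
python3 -c "
from h import *
goto((.4967,.1725,.107),198.7)"
```

```text
t 7.03 pos [0.4965 0.1731 0.11  ] yaw -161.22 q6 -101.7 F [ 1.  -2.9 -1.3] Mz -0.009 op 0.112 gf 29.999821654055268
shift [-0.    -0.002  0.01 ] turn 0.002
```

Emit:
step_arm([
  [0,-0.002,0.004,0,0,0,1],
  [0,-0.002,0.008,0,0,0,1],
  [0,-0.002,0.01,0,0,0,1],
  [0,-0.002,0.01,0,0,0,1],
])

```text
time_s: 7.37
position: [0.4965, 0.1729, 0.1075]
tcp_rot: [[-0.947, -0.322, -0.001], [-0.322, 0.947, 0.0], [0.0, 0.001, -1.0]]
force: [-0.8, -0.5, 1.9]
opening: 0.111
grasp_force: 30.0
```

Emit:
step_arm([
  [0,0,0.003,0,0,0,1],
  [0,0,0.005,0,0,0,1],
  [0,0,0.005,0,0,0,1],
])

```text
time_s: 7.62
position: [0.4966, 0.173, 0.1069]
tcp_rot: [[-0.947, -0.322, 0.0], [-0.322, 0.947, 0.0], [-0.0, 0.0, -1.0]]
force: [-3.5, -0.2, 9.0]
opening: 0.111
grasp_force: 30.0
```

Emit:
step_arm([
  [0,0,0,0,0,0.15,1],
  [0,0,0,0,0,0.3,1],
  [0,0,0,0,0,0.44,1],
  [0,0,0,0,0,0.53,1],
  [0,0,0,0,0,0.57,1],
  [0,0,0,0,0,0.57,1],
])

```text
time_s: 8.12
position: [0.4968, 0.1725, 0.1061]
tcp_rot: [[-0.993, 0.12, 0.0], [0.12, 0.993, -0.0], [-0.0, -0.0, -1.0]]
force: [-1.2, -1.9, 1.9]
opening: 0.113
grasp_force: 30.0
```

```bash
python3 -c "
from h import *
goto((.4966,.173,.097),198.7)"
```

```text
t 8.12 pos [0.4968 0.1725 0.1061] yaw 173.12 q6 -76.1 F [-1.2 -1.9  1.9] Mz 0.062 op 0.113 gf 30.000990922562778
shift [0.001 0.002 0.03 ] turn -0.568
```

Emit:
step_arm([
  [0,0,0.003,0,0,0,1],
  [0,0,0.006,0,0,0,1],
  [0,0,0.006,0,0,0,1],
])

```text
time_s: 8.37
position: [0.4967, 0.1725, 0.1039]
tcp_rot: [[-0.993, 0.119, -0.0], [0.119, 0.993, -0.0], [0.0, -0.0, -1.0]]
force: [-0.3, -2.1, 0.8]
opening: 0.108
grasp_force: 30.0
```

Passing the pins with under 2 N. Going on down at this angle.

Emit:
step_arm([
  [0,0,0.004,0,0,0,1],
  [0,0,0.008,0,0,0,1],
  [0,0,0.012,0,0,0,1],
  [0,0,0.014,0,0,0,1],
  [0,0,0.014,0,0,0,1],
])

```text
time_s: 8.78
position: [0.4967, 0.1725, 0.0997]
tcp_rot: [[-0.993, 0.119, -0.0], [0.119, 0.993, -0.0], [0.0, -0.0, -1.0]]
force: [-0.9, -3.0, 0.6]
opening: 0.112
grasp_force: 30.0
```

Emit:
step_arm([
  [0,0,0.003,0,0,0,1],
  [0,0,0.006,0,0,0,1],
  [0,0,0.009,0,0,0,1],
  [0,0,0.011,0,0,0,1],
  [0,0,0.011,0,0,0,1],
])

```text
time_s: 9.2
position: [0.4967, 0.1725, 0.0967]
tcp_rot: [[-0.993, 0.12, -0.0], [0.12, 0.993, -0.0], [0.0, -0.0, -1.0]]
force: [-1.2, -5.3, 2.2]
opening: 0.114
grasp_force: 30.0
```

Emit:
step_arm([
  [0,-0.002,0.002,0,0,0,1],
  [0,-0.002,0.004,0,0,0,1],
  [0,-0.002,0.004,0,0,0,1],
])

```text
time_s: 9.45
position: [0.4967, 0.1724, 0.0964]
tcp_rot: [[-0.993, 0.12, 0.0], [0.12, 0.993, 0.001], [-0.0, 0.001, -1.0]]
force: [-2.8, -2.5, 9.9]
opening: 0.112
grasp_force: 30.0
```

Seated: TCP z is 96.4 mm, as predicted, at 10 N. Now the quarter turn.

Emit:
step_arm([
  [0,0,0,0,0,0.12,1],
  [0,0,0,0,0,0.24,1],
  [0,0,0,0,0,0.36,1],
  [0,0,0,0,0,0.48,1],
  [0,0,0,0,0,0.6,1],
  [0,0,0,0,0,0.72,1],
  [0,0,0,0,0,0.75,1],
  [0,0,0,0,0,0.75,1],
])

```text
time_s: 10.12
position: [0.4968, 0.1724, 0.0965]
tcp_rot: [[-0.758, 0.652, 0.001], [0.652, 0.758, 0.001], [-0.0, 0.001, -1.0]]
force: [-2.6, -2.4, 9.8]
opening: 0.112
grasp_force: 30.0
```

```bash
python3 -c "
from h import *
goto((.4966,.173,.0964),106)"
```

```text
t 10.12 pos [0.4968 0.1724 0.0965] yaw 139.32 q6 -42.4 F [-2.6 -2.4  9.8] Mz 0.046 op 0.112 gf 30.0021590734832
shift [0.002 0.001 0.   ] turn 0.74
```

Emit:
step_arm([
  [0,0,0,0,0,0.12,1],
  [0,0,0,0,0,0.24,1],
  [0,0,0,0,0,0.36,1],
  [0,0,0,0,0,0.48,1],
  [0,0,0,0,0,0.58,1],
  [0,0,0,0,0,0.66,1],
  [0,0,0,0,0,0.7,1],
  [0,0,0,0,0,0.7,1],
])

```text
time_s: 10.78
position: [0.4968, 0.1723, 0.0965]
tcp_rot: [[-0.306, 0.952, 0.001], [0.952, 0.306, 0.0], [0.0, 0.001, -1.0]]
force: [-2.3, -2.9, 9.3]
opening: 0.117
grasp_force: 30.0
```

```bash
python3 -c "
from h import *
goto((.4966,.173,.0964),106)"
```

```text
t 10.78 pos [0.4968 0.1723 0.0965] yaw 107.83 q6 -10.9 F [-2.3 -2.9  9.3] Mz 0.099 op 0.117 gf 30.00263995723799
shift [0.002 0.    0.   ] turn 0.041
```

Emit:
step_arm([
  [0,0,0,0,0,0.04,1],
  [0,0,0,0,0,0.07,1],
  [0,0,0,0,0,0.07,1],
  [0,0,0,0,0,0.07,1],
])

```text
time_s: 11.12
position: [0.4968, 0.1723, 0.0964]
tcp_rot: [[-0.254, 0.967, 0.001], [0.967, 0.254, 0.0], [0.0, 0.001, -1.0]]
force: [-2.8, -2.6, 9.5]
opening: 0.112
grasp_force: 30.0
```

```bash
python3 -c "
from h import *
goto((.4966,.173,.0964),106)
c=capture('side'); u,v=map(int,proj(c,(.4966,.173,.06))); a=c['image'][v-45:v+30,u-40:u+40]; cv2.imwrite('pics/end.png',cv2.resize(a,None,fx=7,fy=7,interpolation=2)[:,:,::-1])"
```

```text
t 11.12 pos [0.4968 0.1723 0.0964] yaw 104.74 q6 -7.8 F [-2.8 -2.6  9.5] Mz 0.13 op 0.112 gf 30.002177269198
shift [0.003 0.    0.   ] turn -0.028
```

View pics/end.png

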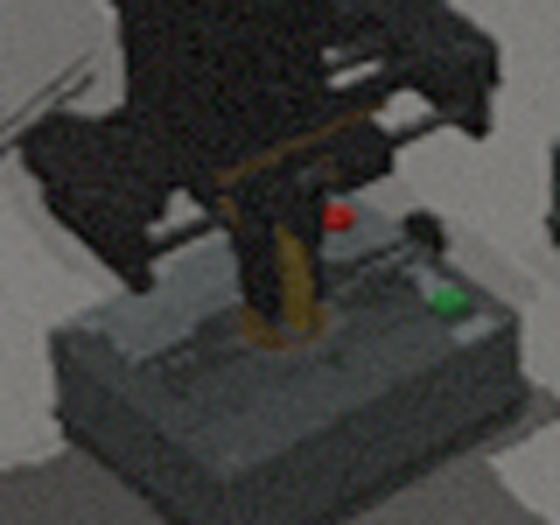

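The key is gripped and fully in the lock at crop (285,310), and it's turned. The tool has turned about 1.64 rad and the holding moment is 0.13 N m, which matches the spring at a quarter turn.

```bash
python3 -c "
from rig import *
print(hand_in())"
```

```text
the job is handed in; nothing more can be done
None
```

I pushed the yellow key fully into the nearest fan switch, turned it a quarter clockwise, and handed the job in with the key still gripped and held there; the hand-in gave no verdict.

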